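# Key the crank wheel onto its gearbox

## Task

The crank wheel stands loose and high on the gearbox spindle, out of step with the drive key. With a closed fingertip, push the wheel round by its upright grip until the notch in its rim lies over the key, then press down on its hub until it sits fully home on the gearbox with the key in the notch. Touch only: do not pinch or lift the wheel or its grip, and leave the tape measure, chuck key and nail tin where they are.

Things in the scene. Friction and masses are not known exactly. Their poses are not given: they have to be found in the camera images.
- gearbox: Fixed grey gearbox, base plate 160 x 150 x 12 mm, round housing 136 mm across; on it a round steel seat 88 mm across, top 46 mm above the bench. A 12 mm spindle stands on it, up to 69 mm, inside the wheel's hub (1 mm play all round). Origin: on the spindle axis, at bench level; z up; x points from the spindle to the drive key, roughly towards the robot (within 0.5 rad).
- crank_wheel: Loose aluminium wheel, 0.2 to 0.33 kg: level disc 120 mm across, 8 mm thick, with hub and upright grip. Origin: centre of its underside; z up; x points to the notch in the rim (16 mm wide, 12 mm deep, right through). Underside 58 mm above the bench at the start (2 mm clear of the key), 46 mm when home. Turns freely either way on the spindle, about 1 N at the grip; stops when let go.
- crank_grip: Black upright crank grip fixed on the wheel's upper face, 44 mm from the wheel's centre exactly opposite the notch; only to be pushed gently (under 30 N), not pinched; 16 mm across, 34 mm tall, foot 18 mm across and 3 mm high. Origin: centre of its foot, on the disc's upper face, 8 mm above the disc's underside.
- notch (a point): Centre of the rim notch at the underside of the wheel, 55 mm from the wheel's centre.
- key (a point): Point on the top line of the fixed steel drive key, 55 mm from the spindle axis. The key is a radial bar 10 mm wide with a rounded top, which reaches from 51 to 75 mm from the spindle axis, so its outer end shows beyond the wheel's rim; its top is 56 mm above the bench, 10 mm above the seat.
- hub_top (a point): Centre of the flat closed top of the wheel's hub, 32 mm across, 30 mm above the wheel's underside: where to press. 88 mm above the bench at the start, 76 mm when home. A rubber bush on the spindle, 52 mm across, carries the wheel; it slides stiffly, takes about 5 to 10 N over the 12 mm, and stays where it is pressed.
- tape_measure: Pocket tape measure, 38 x 83 x 64 mm high, standing beside the gearbox, loose; leave it. Origin: centre of its underside.
- chuck_key: Drill chuck key, 60 x 64 x 17 mm, lying beside the gearbox, loose; leave it. Origin: centre of its underside.
- nail_tin: Open round tin of nails, 75 mm across, 50 mm high, beside the gearbox, loose; leave it. Origin: centre of its underside.
Things that resemble listed ones, but are neither listed nor needed, are in the scene too. Several things have the shape of the crank_wheel; the one meant has the colours described above.

How it is judged:
By the outcome, as a careful person would: the job done as asked, in the order asked, and still so for the second after the job is handed in, with the robot touching nothing.
It also fails if it takes over 45 s, if anything falls off the work surface, if the arm or the gripper's body presses on something with over 40 N, if the wrist force passes 120 N, or if a joint passes its speed limit or range.

## Robot

A 6-joint arm with a two-finger parallel gripper is mounted at the origin on a cart in front of the work surface, level with it; the furniture and walls round the work are solid. World frame = base frame: x ahead of the robot, y to its left, z up, the work surface at z = 0. Lengths are in m, angles in rad, forces in N, time in s.
With the tool pointing down it reaches from about 0.325 to 0.9 m from the base axis. Payload 6.1 kg.
Tool frame: the origin (TCP) lies midway between the tips of the shut fingers; the grasp point (between the pads) lies 19 mm behind it; x points along the fingers, y is the direction in which the jaws open and shut, and the axes are right-handed (so a half turn about x gives the same grasp; the last joint's range is limited). The gripper opens to 85 mm and grips with 20 to 120 N. Pads are 22 mm wide; open, the fingers measure 114 mm over their backs; the gripper's body (76 mm by 85 mm) begins 54 mm behind the grasp point. The pads swing forward as they close: fully open they stand 13 mm farther back than shut.
Start: joints at [1.097, 0.22, 1.526, -0, 1.395, -0.126], TCP at [0.213, 0.588, 0.231] pointing down, gripper open.
Joint ranges: [-2.98, 2.98], [-0.91, 2.08], [0.09, 2.57], [-1.24, 4.39], [0.2, 2.65], [-2.68, 2.68]. Speed limits (rad/s): [2.57, 2.57, 3.01, 3.14, 3.14, 3.14].

## Interface

Orientations are given as [roll, pitch, yaw] about the fixed x, y, z axes, in that order (R = Rz(yaw) Ry(pitch) Rx(roll)).
In Python, from plant import movep, move_l, set_joints, gripper_to, hold, inverse_kinematics, observe, get_image, get_calibration, Unreachable, job_done gives the robot as it stands. Calls block until the motion is done:
- movep(position, orientation): joint-space move of the TCP to a pose.
- move_l(position, feed=0.15, rotation=None, max_force=None): straight line of the TCP; rotation=None keeps the orientation; feed is the mean speed in m/s. With max_force (N) it stops when the force on the tool has changed by that much, and returns True; else False.
- set_joints(angles): joint-space move.
- gripper_to(opening, f_grip=None): finger opening in m; f_grip is the grip in N (None keeps the last); returns when the fingers have stopped.
- hold(seconds).
- inverse_kinematics(position, orientation): joint angles nearest the present ones, or None.
- observe(): the state.
- get_image(name): name is "scene" or "top" or "wrist"; returns (picture, depth): 400x640x3 uint8, red, green, blue; 400x640 float32, m along the optical axis (not along the pixel's ray), 0 where there is no reading.
- get_calibration(name): a dict with "intrinsics" (3x3 intrinsics, pixels), "dist_coeffs" ([k1, k2, p1, p2, k3] as OpenCV has them; the pictures are not rectified), "world_from_camera" (4x4, takes a point from camera to world coordinates). Camera axes: x right, y down, z forward; pixel columns grow to the right and rows downward; lengths in m; the calibration is good to about 2 mm. A picture is of the moment at which its call begins: read the wrist's pose just before it. get_calibration takes no time and is no camera call; for the wrist camera it gives the pose at the moment of the call.
A pose or a line that the arm cannot do raises Unreachable and nothing moves.
- job_done(): hands the job in, once; it reports no verdict.
The state is a dict: "time_s": time; "q": joint angles; "joint_velocities": joint speeds; "joint_torque": joint torques, N m; "eef_pos": TCP position; "tcp_rot": TCP orientation; "ft_force": force on the tool from outside, world axes, zero at the start; "torque": the same for the moment, N m; "opening": finger opening in m.
Only numpy, scipy, OpenCV 4.12 (cv2) and the standard library are available. Lean on these libraries where they do the work, as an engineer would, in place of code of your own. Each camera call takes 0.05 s, during which the arm holds its last target. There are 200 camera calls.

## Working session

There is one attempt and no reset: what is moved stays moved. The work goes in short steps, each a Python script; the robot and the scene stay as the last script left them, time stands still between calls to the robot, and variables do not carry over. Pictures are saved under pics/ and viewed, about 8 in all and at most 12, crops included, and the job is handed in when it is done.

```bash
ls; mkdir -p pics; cat > h.py <<'E'
import numpy as np, cv2
from plant import *
def snap(n,f):
    c=get_calibration(n); im,d=get_image(n)
    cv2.imwrite(f'pics/{f}.png',im[:,:,::-1]); np.savez(f'pics/{f}.npz',im=im,d=d,K=c['intrinsics'],D=c['dist_coeffs'],T=c['world_from_camera'])
def load(f): return np.load(f'pics/{f}.npz')
def ray(z,u,v):
    p=cv2.undistortPoints(np.array([[[u,v]]],float),z['K'],np.array(z['D'],float))[0,0]
    T=z['T']; return T[:3,3],T[:3,:3]@np.array([p[0],p[1],1])
def atz(z,u,v,h):
    o,r=ray(z,u,v); return o+r*(h-o[2])/r[2]
def dep(z,u,v):
    o,r=ray(z,u,v); return o+r*np.median(z['d'][v-1:v+2,u-1:u+2])
E
python3 - <<'E'
from h import *
snap('top','top0'); snap('scene','sc0')
s=observe(); print(s['time_s'],s['tcp_rot'],s['eef_pos'],s['ft_force'])
a=cv2.imread('pics/top0.png');b=cv2.imread('pics/sc0.png')
E
```

```text
pics
0.1 [-1.70276742  1.56896982 -2.05058428] [0.21276145 0.5870641  0.23028145] [0.9238605  0.94390051 0.68694319]
```

View pics/top0.png

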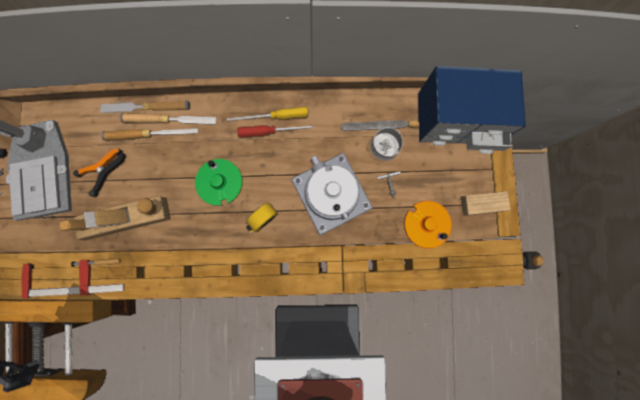

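View pics/sc0.png

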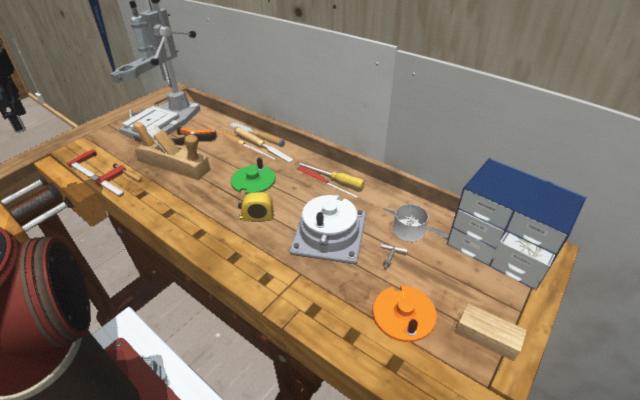

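The aluminium wheel on its gearbox is at about (333,190) in the top view, with its grip at (337,207). The tape is at (262,217), the tin at (387,145) and the chuck key at (390,185). Next I'll get rough positions and enlarged crops.

```bash
python3 - <<'E'
from h import *
t=load('top0'); s=load('sc0')
for n,u,v,h in [('hub',333,189,.088),('grip',337,207,.1),('spout',316,162,.05),('tin',387,145,.05),('chuck',390,185,.015),('tape',262,217,.064)]: print(n,atz(t,u,v,h).round(3),dep(t,u,v).round(3))
print('hub sc',atz(s,330,209,.088).round(3),dep(s,330,209).round(3))
a=cv2.resize(t['im'][145:240,285:380,::-1],(400,400),interpolation=cv2.INTER_CUBIC)
b=cv2.resize(s['im'][185:265,280:380,::-1],(400,320),interpolation=cv2.INTER_CUBIC)
b=cv2.copyMakeBorder(b,0,80,0,0,0)
cv2.imwrite('pics/c0.png',np.hstack([a,b]))
# wrist cam offset
T=get_calibration('wrist')['world_from_camera'];print(T.round(3),get_calibration('wrist')['intrinsics'][0])
E
```

```text
hub [ 0.551 -0.034  0.088] [ 0.551 -0.034  0.087]
grip [ 0.508 -0.042  0.1  ] [ 0.508 -0.042  0.098]
spout [0.623 0.004 0.05 ] [0.627 0.004 0.034]
tin [ 0.665 -0.17   0.05 ] [ 0.672 -0.175  0.023]
chuck [ 0.571 -0.181  0.015] [ 0.571 -0.182  0.011]
tape [0.49  0.132 0.064] [0.49  0.132 0.063]
hub sc [ 0.546 -0.044  0.088] [ 0.546 -0.043  0.088]
[[ 0.341  0.901  0.268  0.145]
 [ 0.94  -0.326 -0.099  0.612]
 [-0.002  0.285 -0.958  0.375]
 [ 0.     0.     0.     1.   ]] [288.60906582   0.         321.8352842 ]
```

View pics/c0.png

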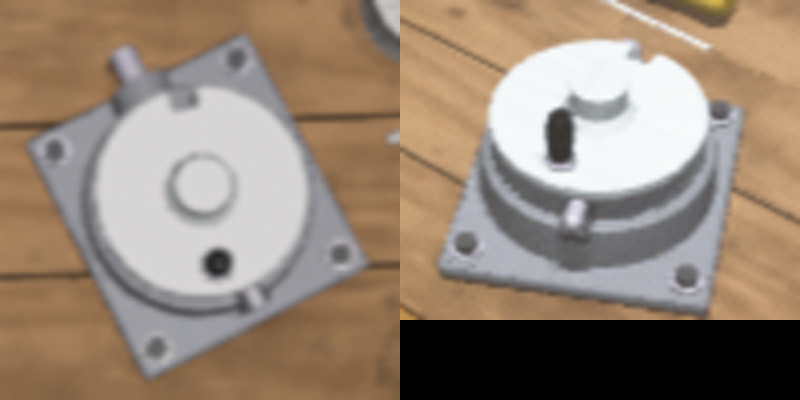

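Crop scale is 4.21. The hub is at (202,185), the notch at (183,97) in the rim away from the robot, the grip at (217,262), and the key's outer end at (253,298). The wheel therefore needs nearly half a turn. I'll close the gripper and look from the wrist at two places.

```bash
cat >> h.py <<'E'
from scipy.spatial.transform import Rotation as Ro
def rpy(M): return Ro.from_matrix(M).as_euler('xyz')
E
python3 - <<'E'
from h import *
s=observe();R=Ro.from_euler('xyz',s['tcp_rot']).as_matrix()
Tc=get_calibration('wrist')['world_from_camera']
f=Tc[:3,2]; a=np.arctan2(f[1],f[0])
R=Ro.from_euler('z',-a).as_matrix()@R
# exact vertical tool
x=np.array([0,0,-1.]); y=R[:,1]*[1,1,0]; y/=np.linalg.norm(y); M=np.c_[x,y,np.cross(x,y)]
print(M.round(3)); np.save('M.npy',M)
gripper_to(0.0)
for i,p in enumerate([(.62,-.03,.22),(.60,-.10,.22)]):
    q=inverse_kinematics(p,rpy(M)); print(q)
    (movep(p,rpy(M)) if i==0 else move_l(p)); hold(.1); snap('wrist',f'w{i}'); s=observe();print(s['time_s'],s['eef_pos'],s['opening'])
a=load('w0')['im'];b=load('w1')['im']
cv2.imwrite('pics/w01.png',np.vstack([a[60:360],b[60:360]])[:,:,::-1])
E
```

```text
[[ 0.    -0.006  1.   ]
 [ 0.     1.     0.006]
 [-1.    -0.     0.   ]]
[-0.17531629  0.21800208  1.55068874  0.          1.37290183 -1.75179964]
3.6333 [ 0.62002124 -0.02925987  0.22001367] 0.00010857340032340562
[-0.29472861  0.18870288  1.58461497  0.          1.3682748  -1.87121196]
4.4167 [ 0.60024676 -0.09905349  0.22004058] 0.00039922129906753783<sys>:0: UserWarning: Gimbal lock detected. Setting third angle to zero since it is not possible to uniquely determine all angles.
```

View pics/w01.png

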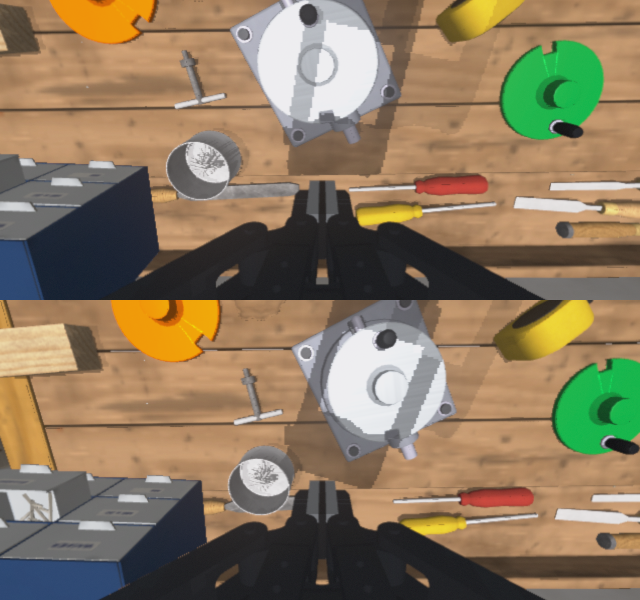

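The tops of both views show the wheel, at (318,125) in w0 and (385,148) in w1 (full-frame rows). Now an enlarged crop of each.

```bash
python3 - <<'E'
from h import *
a=load('w0')['im'][50:210,230:400];b=load('w1')['im'][50:220,290:460]
a=load('w0')['im'][40:210,230:400]
f=lambda i:cv2.resize(i,(400,400),interpolation=cv2.INTER_CUBIC)
o=np.hstack([f(a),f(b)])[:,:,::-1]
cv2.imwrite('pics/c1.png',o)
E
```

```text
(no output)
```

View pics/c1.png

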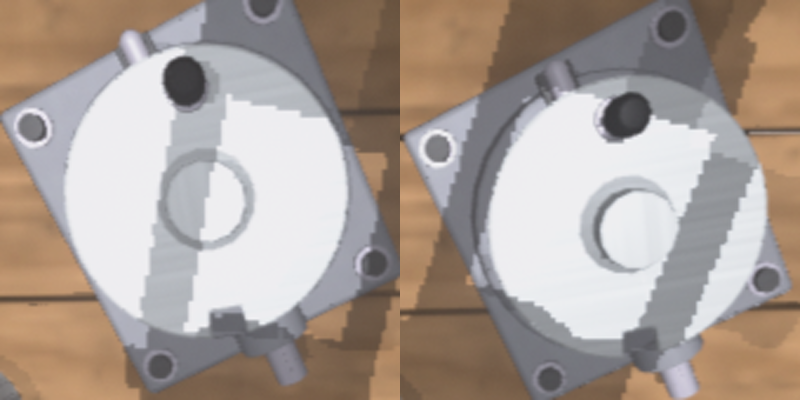

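```bash
python3 - <<'E'
from h import *
A=load('w0');B=load('w1');k=400/170
L=lambda x,y:(230+x/k,40+y/k); R=lambda x,y:(290+(x-400)/k,50+y/k)
def tri(p,q):
    o1,r1=ray(A,*p);o2,r2=ray(B,*q);s=np.linalg.lstsq(np.c_[r1,-r2],o2-o1,rcond=None)[0]
    a=o1+s[0]*r1;b=o2+s[1]*r2;return (a+b)/2,np.linalg.norm(a-b)
P={'hub':((205,200),(638,229),.088),'gripfoot':((188,86),(614,124),.066),'griptop':((184,81),(632,110),.1),'notchouter':((230,320),(640,340),.062),'keyend':((132,38),(548,72),.054),
'b1':((33,127),(438,150),.012),'b2':((264,2),(671,26),.012),'b3':((373,263),(767,280),.012),'b4':((160,366),(549,378),.012)}
for n,(l,r,h) in P.items():
    p,g=tri(L(*l),R(*r)); print(n,p.round(4),round(g,4),atz(A,*L(*l),h).round(4),atz(B,*R(*r),h).round(4))
E
```

```text
hub [ 0.555  -0.0338  0.0882] 0.0001 [ 0.555  -0.0338  0.088 ] [ 0.5551 -0.0338  0.088 ]
gripfoot [ 0.5129 -0.0416  0.0679] 0.0033 [ 0.5111 -0.0411  0.066 ] [ 0.5144 -0.0418  0.066 ]
griptop [ 0.5118 -0.0412  0.0946] 0.0023 [ 0.5136 -0.0412  0.1   ] [ 0.511  -0.0421  0.1   ]
notchouter [ 0.6081 -0.0228  0.0618] 0.0001 [ 0.608  -0.0228  0.062 ] [ 0.6081 -0.0229  0.062 ]
keyend [ 0.4902 -0.0668  0.0392] 0.0029 [ 0.4915 -0.0647  0.054 ] [ 0.4932 -0.0687  0.054 ]
b1 [ 0.5243 -0.1172  0.0182] 0.0009 [ 0.5234 -0.1187  0.012 ] [ 0.5247 -0.1177  0.012 ]
b2 [ 0.4687 -0.0079  0.0142] 0.0003 [ 0.4684 -0.0078  0.012 ] [ 0.4682 -0.0073  0.012 ]
b3 [0.5866 0.0489 0.0231] 0.0002 [0.5878 0.0515 0.012 ] [0.5886 0.0537 0.012 ]
b4 [ 0.6423 -0.0586  0.0154] 0.0004 [ 0.6434 -0.0589  0.012 ] [ 0.6432 -0.0582  0.012 ]
```

Measurements agree with the text: hub height 88.2 mm, grip radius 43 mm, notch radius 54 mm, and bolt holes centred on (0.555,−0.033). The key direction is π+0.468 rad from both the bolts and the key end. The grip is at π+0.19, so the wheel needs about −2.87 rad, turned clockwise. I'll push along an arc and stop short to look.

```bash
cat >> h.py <<'E'
C=np.array([.555,-.0338]); M=np.load('M.npy'); import warnings; warnings.filterwarnings('ignore')
def pose(f,z,r=.044,off=-.35):
    W=Ro.from_euler('z',f+np.pi+off).as_matrix()@M
    return [C[0]+r*np.cos(f),C[1]+r*np.sin(f),z],rpy(W)
E
python3 - <<'E'
from h import *
p,o=pose(-2.09,.14); print(inverse_kinematics(p,o))
p2,o2=pose(-5.1,.14); print(inverse_kinematics(p2,o2))
movep(p,o); t=move_l(pose(-2.09,.078)[0],feed=.08,max_force=8); print('down',t,observe()['eef_pos'],observe()['time_s'])
if not t:
  for f in np.linspace(-2.09,-5.1,13)[1:]:
    p,o=pose(f,.078); t=move_l(p,feed=.05,rotation=o,max_force=10); s=observe(); print(round(f,2),t,s['ft_force'].round(1) if hasattr(s['ft_force'],'round') else s['ft_force'],round(s['time_s'],2),np.round(s['q'][5],2))
    if t: break
E
```

```text
[-0.28085197  0.09854116  1.84203654  0.          1.20101495 -2.55892797]
[-1.25795240e-01  1.76612121e-01  1.75502585e+00 -4.44089210e-16
  1.20995468e+00  6.06128753e-01]
down False [ 0.53361264 -0.07212673  0.07843212] 6.0417
-2.34 False [-0.8  0.1  0.2] 6.44 -2.3
-2.59 False [-0.   0.7  0.7] 6.84 -2.04
-2.84 False [ 0.1 -0.4  0.8] 7.24 -1.78
-3.09 False [-0.3 -0.2  0.6] 7.64 -1.5
-3.34 False [ 0.1 -0.   0.1] 8.04 -1.23
-3.6 False [ 0.5  0.2 -0.1] 8.44 -0.96
-3.85 False [ 1.2  0.2 -0.2] 8.84 -0.69
-4.1 False [-0.6  0.   0.6] 9.24 -0.42
-4.35 False [-1.3  0.4 -0.7] 9.64 -0.16
-4.6 False [ 0.7 -0.1  0.2] 10.04 0.1
-4.85 False [-0.7 -0.   0.5] 10.44 0.35
-5.1 False [ 0.3 -0.8 -0.8] 10.84 0.6
```

```bash
cat >> h.py <<'E'
def look(f,name,zz=.2):
    o=pose(f,0)[1]; z=Ro.from_euler('xyz',o).as_matrix()[:,2]
    movep([C[0]+.065*z[0],C[1]+.065*z[1],zz],o); hold(.15); snap('wrist',name)
    Z=load(name); K,D,T=Z['K'],np.array(Z['D'],float),Z['T']; Ti=np.linalg.inv(T)
    pj=lambda p:cv2.projectPoints(np.array([p],float),cv2.Rodrigues(Ti[:3,:3])[0],Ti[:3,3],K,D)[0][0,0]
    c=pj([*C,.07]).astype(int); u0,v0=max(0,c[0]-110),max(0,c[1]-110)
    im=cv2.resize(Z['im'][v0:v0+200,u0:u0+220,::-1],None,fx=3,fy=3,interpolation=cv2.INTER_CUBIC)
    cv2.imwrite(f'pics/{name}c.png',im); print('crop origin',u0,v0,'scale 3; hub at',(pj([*C,.088])-[u0,v0])*3,'key end',(pj([C[0]+.075*np.cos(np.pi+.468),C[1]+.075*np.sin(np.pi+.468),.055])-[u0,v0])*3, observe()['time_s'])
E
python3 - <<'E'
from h import *
f=-5.1
p,_=pose(f+.2,.078); move_l(p,feed=.06); p[2]=.125; move_l(p,feed=.15)
look(f,'w2')
E
```

```text
crop origin 213 15 scale 3; hub at [332.27265806 334.9857611 ] key end [252.28871092 541.65513841] 12.3917
```

View pics/w2c.png

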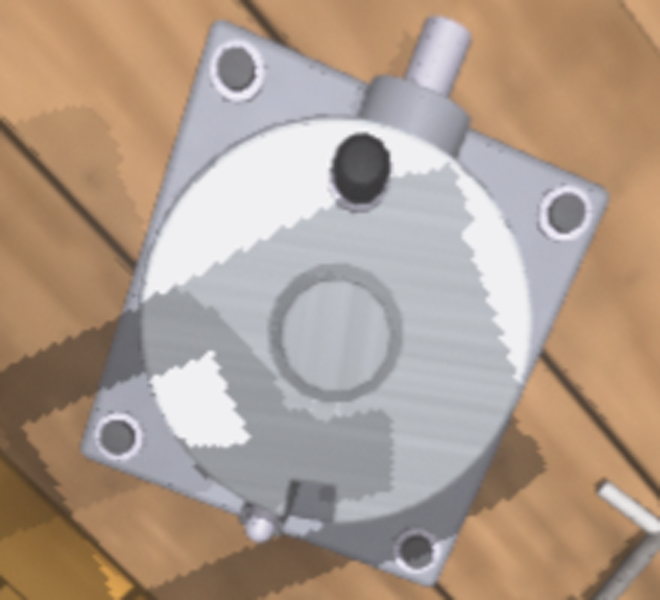

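Crop w2c shows the hub at (336,333), the notch centre at (312,502), the grip top at (361,163) and the key's outer end at (260,523). The notch is still a little short of the key.

```bash
python3 - <<'E'
from h import *
Z=load('w2'); g=lambda x,y,h:atz(Z,213+x/3,15+y/3,h)
h=g(336,333,.088);print('hub',h)
for n,x,y,z in [('notch',312,500,.062),('griptop',361,160,.1),('keyend',260,523,.054)]:
    d=g(x,y,z)-h; print(n,np.hypot(*d[:2]),np.arctan2(-d[1],-d[0]))
for b in [(237,70),(566,212),(416,551),(118,436)]: print(g(*b,.012)[:2].round(4))
E
```

```text
hub [ 0.55615089 -0.03409939  0.088     ]
notch 0.05473405875526663 0.7012099448644801
griptop 0.04361837252667626 -2.4435949395162835
keyend 0.068984531983138 0.4597650355440866
[0.5873 0.0507]
[ 0.6432 -0.0597]
[ 0.523  -0.1198]
[ 0.4677 -0.0091]
```

```bash
python3 - <<'E'
from h import *
p,o=pose(-4.9,.125); movep(p,o); p[2]=.078; print(move_l(p,feed=.1,max_force=8))
for f in (-5.1,-5.22,-5.334):
    p,o=pose(f,.078); print(move_l(p,feed=.04,rotation=o,max_force=10))
hold(.1)
p,_=pose(-5.1,.078); move_l(p,feed=.06); p[2]=.125; move_l(p)
look(-5.1,'w3')
E
```

```text
False
False
False
False
crop origin 213 16 scale 3; hub at [331.79141372 332.08256725] key end [252.01391208 538.79728157] 16.1917
```

View pics/w3c.png

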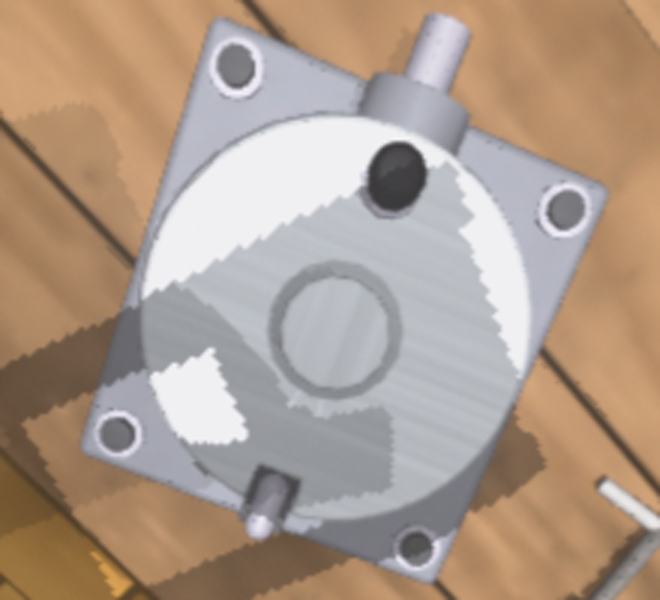

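w3c shows the key inside the notch: notch centre about (274,487), key end (260,523), grip top (398,172). A numeric check comes before pressing.

```bash
python3 - <<'E'
from h import *
Z=load('w3'); g=lambda x,y,h:atz(Z,213+x/3,16+y/3,h)
h=g(336,330,.088);print('hub',h)
for n,x,y,z in [('notch',273,487,.062),('griptop',399,170,.1),('gripfoot',386,196,.067),('keyend',260,522,.054)]:
    d=g(x,y,z)-h; print(n,np.hypot(*d[:2]),np.arctan2(-d[1],-d[0]))
im=Z['im'][160:205,280:325,::-1]; cv2.imwrite('pics/w3n.png',cv2.resize(im,None,fx=12,fy=12,interpolation=cv2.INTER_CUBIC))
E
```

```text
hub [ 0.55627    -0.03417154  0.088     ]
notch 0.05478916841907942 0.45766559283049235
griptop 0.043175589116867245 -2.681185936938021
gripfoot 0.040251980175190875 -2.677391171767193
keyend 0.06963978619432552 0.46270051405200624
```

View pics/w3n.png

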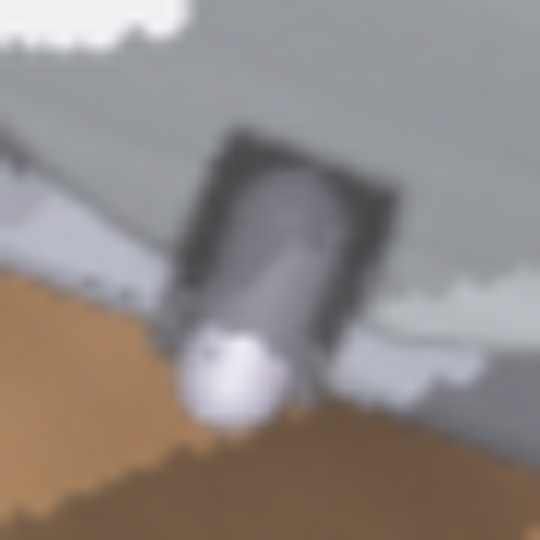

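The key sits centred in the notch, with notch angle 0.458–0.464 and key angle 0.463–0.467. Now I'll press the hub.

```bash
python3 - <<'E'
from h import *
c=[.5557,-.034]; o=pose(-5.1,0)[1]
movep([*c,.12],o); move_l([*c,.093],feed=.08)
t=move_l([*c,.0735],feed=.015,max_force=30); s=observe(); print(t,s['eef_pos'],s['ft_force'],s['time_s'])
hold(.3); s=observe(); print(s['eef_pos'],s['ft_force'])
move_l([*c,.13],feed=.1)
look(-5.1,'w4',.2)
Z=load('w4'); d=dep(Z,213+336//3,16+110); print('hub depth',d)
cx=[dep(Z,u,v)[2].round(4) for u,v in [(280,100),(370,100),(325,75+0),(330,165)]]; print('disc z',cx)
E
```

```text
False [ 0.55604116 -0.03406239  0.07599876] [-8.05938922  0.76045364 18.63187997] 18.625
[ 0.55601035 -0.03404589  0.07597801] [-7.69636818  1.01141068 18.69918013]
crop origin 213 15 scale 3; hub at [331.32407358 333.18399267] key end [251.61454447 540.24172774] 20.3083
hub depth [ 0.55585724 -0.03494926  0.07752642]
disc z [np.float64(0.0559), np.float64(0.0557), np.float64(0.0554), np.float64(0.0555)]
```

View pics/w4c.png

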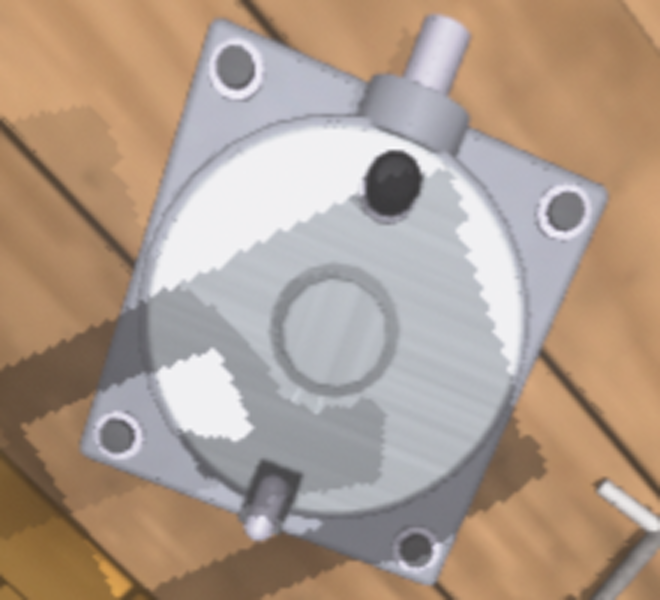

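The wheel went down and the tip stopped at 76.0 mm at 19 N. Depth reads the disc about 1.6 mm high, so I'll compare that bias with the picture before pressing and press once more, a little harder.

```bash
python3 - <<'E'
from h import *
Z=load('w3'); print('before',[dep(Z,u,v)[2].round(4) for u,v in [(325,126),(280,100),(370,100),(325,75),(330,165)]])
c=[.5557,-.034]; o=pose(-5.1,0)[1]
movep([*c,.1],o)
t=move_l([*c,.0715],feed=.02,max_force=32); s=observe(); print(t,s['eef_pos'],s['ft_force'])
hold(.2); print(observe()['eef_pos'],observe()['ft_force'])
move_l([*c,.13],feed=.1); look(-5.1,'w5',.25)
Z=load('w5'); print('after',[dep(Z,u,v)[2].round(4) for u,v in [(325,126),(290,110),(360,110),(325,95),(330,155)]])
movep([.4,.1,.25],o); hold(.1); snap('top','top1'); t0=load('top0');t1=load('top1')
for n,u,v in [('tin',387,145),('chuck',390,185),('tape',262,217)]: 
    q=lambda z:z['im'][v-14:v+15,u-16:u+17].astype(int); print(n,np.abs(q(t0)-q(t1)).mean())
print(observe()['time_s'],observe()['ft_force'])
E
```

```text
before [np.float64(0.0895), np.float64(0.0675), np.float64(0.0678), np.float64(0.0682), np.float64(0.0677)]
True [ 0.55552883 -0.03394023  0.0760401 ] [-2.39916318 -0.29162573  5.96827464]
[ 0.55551978 -0.03395532  0.07602751] [-0.92012331  0.05163475  4.95554849]
crop origin 213 13 scale 3; hub at [331.62075065 333.7839919 ] key end [262.87203561 513.18732148] 23.7833
after [np.float64(0.0775), np.float64(0.0558), np.float64(0.0552), np.float64(0.0557), np.float64(0.0556)]
tin 9.581678857540927
chuck 7.978056426332288
tape 23.205503308951585
24.7917 [ 0.78088183  0.00386908 -0.13839098]
```

The depth drop is exactly 12.0 mm, so the depth bias was constant and the wheel is home. One look at the neighbours, since the arm may simply be shading them.

View pics/top1.png

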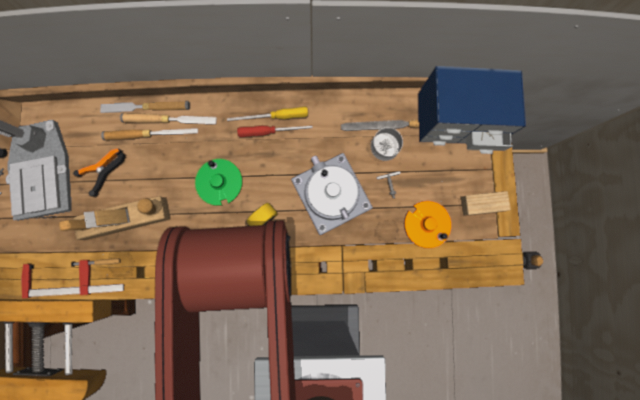

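The tin (387,145), chuck key (390,185) and tape (262,217, partly hidden by the arm) are unmoved. The wheel has its grip at (324,174) and its notch over the key at (345,212). I'm handing the job in.

```bash
python3 -c "
from plant import *
job_done(); print(observe()['time_s'])"
```

```text
the job is handed in; nothing more can be done
the job is handed in; nothing more can be done
```

The crank wheel is seated on the gearbox with the key in its notch, and I handed the job in at about 25 s. With the gripper shut, I pushed the wheel clockwise by its grip, about 2.87 rad in two steps with a look in between. Then I pressed the hub down twice, the second time to make sure it was home.

- **Alignment:** before pressing, the notch was at 0.458–0.464 rad and the key at 0.463–0.467 rad, well inside the slack of about 0.055 rad.
- **Seating:** the fingertip stopped at 76.0 mm on both presses. The second press had a 32 N stop limit and the wheel went no lower. The depth pictures show the disc and hub 12 mm lower than before.
- **Disagreement:** the depth camera reads about 1.6 mm high against the text's heights. The offset was the same before and after pressing, so I took it as camera bias.
- **Neighbours:** the tin and chuck key stand where they were in the last top view. The tape's visible part is also unmoved, but the arm hid some of it. The automatic before/after picture comparison showed differences at all three, most at the tape. I put these down to the arm and its shadow after viewing the picture.
- **Forces:** no force stop tripped while pushing the grip (10 N limit). The first press reached about 19 N, and the arm was touching nothing at hand-in.

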